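# Put away a kiln prop

### The arm

A 7-joint arm with a two-finger parallel gripper is mounted at the origin on the work surface. World frame = base frame: x ahead of the robot, y to its left, z up, the work surface at z = 0. Lengths are in m, angles in rad, forces in N, time in s.
With the tool pointing down it reaches from about 0.375 to 0.925 m from the base axis. Payload 3.1 kg.
Tool frame: the origin (TCP) lies midway between the tips of the shut fingers; the grasp point (between the pads) lies 19 mm behind it; z points along the fingers, y is the line along which they close (so a half turn about z gives the same grasp; the last joint's range is limited). The gripper opens to 85 mm and grips with 20 to 120 N. Pads are 22 mm wide; open, the fingers measure 114 mm over their backs; the gripper's body (76 mm by 85 mm) begins 54 mm behind the grasp point. The pads swing forward as they close: fully open they stand 13 mm farther back than shut.
Start: joints at [1.077, 0.383, 0.044, 1.598, -0.018, 1.161, -0.05], TCP at [0.251, -0.6, 0.231] pointing down, gripper open.
Joint ranges: [-2.61, 2.61], [-0.41, 2.15], [-1.48, 1.57], [0, 2.5], [-1.57, 4.71], [0.05, 1.97], [-2.85, 2.85]. Speed limits (rad/s): [2.79, 2.79, 3.14, 3.14, 3.14, 3.14, 3.14].

### API

Orientations are given as a rotation vector (axis times angle).
In Python, from cell import arm gives the robot as it stands. The module is installed in compiled form; this text tells all that it offers. Calls block until the motion is done:
- arm.goto(position, orientation): joint-space move of the TCP to a pose.
- arm.move_straight(position, rot=None, speed=0.15, f_stop=None): straight line of the TCP; rot=None keeps the orientation; speed is the mean speed in m/s. With f_stop (N) it stops when the force on the tool has changed by that much, and returns True; else False.
- arm.set_joints(angles): joint-space move.
- arm.grip(opening): finger opening in m; the grip force is fixed at half the most; returns when the fingers have stopped.
- arm.hold(seconds).
- arm.inverse_kinematics(position, orientation): joint angles nearest the present ones, or None.
- arm.state(): the state.
- arm.capture(name): name is "scene" or "top" or "wrist"; returns a dict with "pixels" (480x640x3 uint8, red, green, blue), "fx", "fy", "cx", "cy" (pixels), "k1" (the pictures are not rectified: a ray, as slopes to the right and down, at radius r is drawn at 1 + k1 r^2 times it, then the intrinsics apply), "xyz" and "rotation" of the camera in the world; the wrist camera has in their place "mount" (4x4, takes a point from camera to tool coordinates, whose origin is the TCP and whose axes are the flange's). Camera axes: x right, y down, z forward; pixel columns grow to the right and rows downward; lengths in m; the calibration is good to about 2 mm. A picture is of the moment at which its call begins: read the wrist's pose just before it. There is no depth.
A pose or a line that the arm cannot do raises arm.MotionError and nothing moves.
- arm.sign_off(): hands the job in; it is judged then, once.
Trained networks look in a picture, given as the dict that the camera call returned (one of the last four; its "shot" number tells which), for a name from the list of things; names that differ only in an ending like _2 or _b are one class to them, and where a whole thing is asked for, a point or a joint stands for the part that bears it (a point fixed in the world has none). Each returns a list of dicts, best first, with "score" (0 to 1); they miss things now and then, are a little off and sometimes report something else, mostly with a low value. They report only what shows in the picture. A call takes as long as a camera call. They do not tell look-alikes from the thing itself.
- arm.trace(picture, query): "pixels" (480x640 bool, what is visible of it) and "bbox" ([left, top, right, bottom] in pixels, round what is visible of it).
- arm.landmark_of(picture, query): "centre" ([column, row] in pixels: a listed point, or the origin of a listed thing).
The state is a dict: "t": time; "q": joint angles; "joint_velocities": joint speeds; "joint_efforts": joint torques, N m; "tcp_pos": TCP position; "tool_rot": TCP orientation; "ft_force": force on the tool from outside, world axes, zero at the start; "torque": the same for the moment, N m; "gripper_width": finger opening in m; "gripper_force": force on a finger pad.
Only numpy, scipy, OpenCV 4.12 (cv2) and the standard library are available. Lean on these libraries where they do the work, as an engineer would, in place of code of your own. Each camera call takes 0.05 s, during which the arm holds its last target. There are 200 camera calls.

### The job

Put the upright kiln prop away in the prop tray. First stand it on the table against the yellow edge of the low black rubber board and let go of it, then tip it over that edge, so that it comes to rest lying on the board with its foot still by the yellow edge, released. Then take it up again and lay it, without dropping it, all the way down in the lane with the green lining; leave the other props, the bowls, the jar and the brush where they are.

Things in the scene. Friction and masses are not known exactly. Their poses are not given: they have to be found in the camera images.
- prop: The kiln prop to put away: cream square clay post, 44 x 44 mm, 130 mm tall, 0.28 to 0.56 kg, at the start upright on the table to the robot's right. Origin: middle of its foot end; z along its length. Pushed high while the board holds its foot, it turns about the board's upper edge, passes balance at about 25 degrees, falls, and ends with 15 to 50 mm of its foot end jutting out.
- prop_mid (a point): The middle of the kiln prop, 65 mm from its ends, on its axis (axes as prop).
- board: A low black rubber-faced board fixed to the table, 130 (x) x 160 (y) x 16 mm (z). Its upper face is 16 mm above the table and level. Origin: middle of its underside. Its y axis points away from the yellow edge, over the board: the way the prop must fall.
- board_edge (a point): The middle of the board's yellow upper edge, at y = -80 mm, z = 16 mm in the board's frame. The prop stands against this edge when its axis is 22 mm beyond it (at y = -102 mm in the board's frame), its sides square to the board.
- tray: The wooden prop tray, fixed, 170 (x) x 268 (y) mm. Three lanes run along its x, middles at y = -80, 0, 80 mm, each 52 mm wide, 146 mm long. Lane floor 8 mm above the table; the bars between (28 mm wide) and at the ends rise to 22 mm. Origin: middle of its underside. Other props lie in two lanes, tops 52 mm above the table.
- lane: The green lining, 144 (x) x 50 (y) x 2 mm, in the empty lane. Origin: middle of its underside, 8 mm above the table; x along the lane. The laid prop rests on its upper face, its middle 24 mm above this origin. The bars beside it rise 12 mm above that face: hold the lying prop by its upper 30 mm so that the fingers clear them.
- spare_a: A fired kiln prop lying in one of the tray's lanes: the same square post, 130 long (its x) x 44 x 44 mm. Origin: middle of its underside. To be left alone.
- spare_b: A fired kiln prop lying in one of the tray's lanes: the same square post, 130 long (its x) x 44 x 44 mm. Origin: middle of its underside. To be left alone.
- bowl_a: An unfired brown clay bowl, 130 mm wide, 50 mm high, open side up, origin under its middle. To be left alone.
- bowl_b: An unfired brown clay bowl, 130 mm wide, 50 mm high, open side up, origin under its middle. To be left alone.
- bowl_c: An unfired brown clay bowl, 130 mm wide, 50 mm high, open side up, origin under its middle. To be left alone.
- jar: A small blue glaze jar with a white cap, 52 mm wide, 70 mm high, origin under its middle. To be left alone.
- brush: A brush lying on the table near the robot, origin under its middle. To be left alone.
Not all that is in view belongs to the job. What is shaped like the prop but orange or turquoise is not meant.

How it is judged:
On the way, in this order (a step that is already met when the one before it is completed fails the run):
1. the prop stands upright on the table, released, against the yellow edge (no more than 15 mm away from it, and within 50 mm of the edge's middle along it) (angle between prop's own z axis and vertical below 0.06 rad and height (world z) of prop below 0.004 m and y of prop in the frame of board between -0.118 and -0.095 m and x of prop in the frame of board between -0.05 and 0.05 m and angle between the z axis of prop and the z axis of board, either way round below 0.06 rad and contact force between prop and the fingers below 0.05 N and linear speed of prop below 0.02 m/s and angular speed of prop below 0.15 rad/s), for 0.2 s.
2. the prop lies at rest and released on the rubber board, along the fall direction, with its foot end within 60 mm outside or 20 mm inside the yellow edge (angle between prop's own z axis and vertical between 1.45 and 1.69 rad and y of prop in the frame of board between -0.14 and -0.06 m and y of prop_mid in the frame of board between -0.075 and 0.015 m and x of prop_mid in the frame of board between -0.065 and 0.065 m and z of prop_mid in the frame of board between 0.032 and 0.045 m and contact force between prop and the fingers below 0.05 N and linear speed of prop below 0.02 m/s and angular speed of prop below 0.15 rad/s), for 0.2 s.
At the end, for the whole second after the job is handed in: The prop lies on the green lining, along the lane within 0.1 rad, its middle 19 to 28 mm above the lane's origin, within 12 mm of it lengthways and 7 mm crossways, released and at rest; the other props, bowls, jar and brush are within 20 mm of where they were (x of prop_mid in the frame of lane between -0.012 and 0.012 m and y of prop_mid in the frame of lane between -0.007 and 0.007 m and z of prop_mid in the frame of lane between 0.019 and 0.028 m and angle between the z axis of prop and the x axis of lane, either way round below 0.1 rad and contact force between prop and the fingers below 0.05 N and linear speed of prop below 0.02 m/s and angular speed of prop below 0.15 rad/s and distance of each of spare_a, spare_b, bowl_a, bowl_b, bowl_c, jar, brush from where it was at the start of the episode below 0.02 m); the robot touches nothing.
It fails at once if the prop is turned over (tilt of 0.6 to 1.1 rad) anywhere but at the yellow edge: its foot end more than 80 mm from the edge's middle (angle between prop's own z axis and vertical between 0.6 and 1.1 rad and distance between prop and board_edge above 0.08 m).
It fails at once if the prop is dropped into the lane: faster than 0.45 m/s with its middle less than 50 mm above the lane's origin and within 80 mm of its middle (linear speed of prop above 0.45 m/s and z of prop_mid in the frame of lane below 0.05 m and horizontal distance between prop_mid and lane below 0.08 m).
It fails at once if another prop, a bowl, the jar or the brush is pushed more than 30 mm from its place (distance of any of spare_a, spare_b, bowl_a, bowl_b, bowl_c, jar, brush from where it was at the start of the episode above 0.03 m).
It also fails if it takes over 58 s, if anything falls off the work surface, if the arm or the gripper's body presses on something with over 40 N, if the wrist force passes 120 N, or if a joint passes its speed limit or range.

## Working session

There is one attempt and no reset: what is moved stays moved. The work goes in short steps, each a Python script; the robot and the scene stay as the last script left them, time stands still between calls to the robot, and variables do not carry over. Pictures are saved under pics/ and viewed, at most 10 in all, crops included, and the job is handed in when it is done.

```bash
mkdir -p pics; cat > h.py <<'E'
import numpy as np, cv2
from scipy.spatial.transform import Rotation as R
from cell import arm
def save(p,n): cv2.imwrite('pics/'+n,p['pixels'][:,:,::-1])
def cam(p,st=None):
    if 'xyz' in p:
        r=np.array(p['rotation']); r=r if r.shape==(3,3) else R.from_rotvec(r).as_matrix()
        return np.array(p['xyz']),r
    M=np.array(p['mount']); T=R.from_rotvec(st['tool_rot']).as_matrix()
    return np.array(st['tcp_pos'])+T@M[:3,3], T@M[:3,:3]
def ray(p,uv,st=None):
    o,r=cam(p,st); d=np.array([(uv[0]-p['cx'])/p['fx'],(uv[1]-p['cy'])/p['fy']]); s=d.copy()
    for _ in range(30): s=d/(1+p['k1']*(s@s))
    return o,r@np.array([s[0],s[1],1])
def onz(p,uv,z,st=None):
    o,d=ray(p,uv,st); return o+d*(z-o[2])/d[2]
def proj(p,X,st=None):
    o,r=cam(p,st); c=r.T@(np.array(X)-o); s=c[:2]/c[2]; s=s*(1+p['k1']*(s@s))
    return np.array([p['cx']+p['fx']*s[0],p['cy']+p['fy']*s[1]])
E
python3 - <<'E'
from h import *
for n in('scene','top'):
    p=arm.capture(n); save(p,n+'0.png'); print(n,p['xyz'],np.round(p['rotation'],3).tolist(),p['fx'],p['k1'])
    for q in ['prop','prop_mid','board','tray','lane','spare_a','bowl_a','jar','brush']:
        for m in arm.landmark_of(p,q)[:4]:
            z={'prop_mid':.065,'tray':0,'lane':.008,'spare_a':.008}.get(q,0)
            print(q,round(m['score'],2),np.round(m['centre']),np.round(onz(p,m['centre'],z),3))
print(arm.state())
E
```

```text
scene [ 1.15746797 -0.17194418  0.97433848] [-1.995, -1.742, 0.548] 483.18541752475704 -0.0039233581721636835
prop 0.88 [204. 218.] [ 0.397 -0.349  0.   ]
prop 0.85 [240. 195.] [ 0.336 -0.256 -0.   ]
prop 0.62 [169. 233.] [ 0.433 -0.436 -0.   ]
prop_mid 0.91 [235. 183.] [ 0.348 -0.261  0.065]
prop_mid 0.69 [202. 199.] [ 0.39  -0.344  0.065]
prop_mid 0.66 [160. 220.] [ 0.44  -0.442  0.065]
prop_mid 0.55 [192. 238.] [ 0.502 -0.367  0.065]
board 0.91 [300. 258.] [ 0.549 -0.124  0.   ]
tray 0.84 [427. 230.] [0.511 0.196 0.   ]
lane 0.85 [418. 204.] [0.434 0.19  0.008]
spare_a 0.88 [437. 255.] [0.59  0.196 0.008]
spare_a 0.57 [430. 227.] [0.51  0.2   0.008]
bowl_a 0.86 [350. 348.] [ 0.785 -0.048  0.   ]
bowl_a 0.77 [212. 341.] [ 0.73  -0.336  0.   ]
bowl_a 0.66 [431. 340.] [0.791 0.127 0.   ]
jar 0.82 [160. 308.] [ 0.637 -0.452  0.   ]
brush 0.78 [300. 201.] [ 0.376 -0.103  0.   ]
brush 0.48 [417. 203.] [0.424 0.192 0.   ]
top [ 0.38057757 -0.10787453  1.32628684] [-2.15, 2.131, -0.147] 549.6520136084886 -0.01174181540591544
prop 0.85 [470. 295.] [ 0.438 -0.439  0.   ]
prop 0.61 [398. 339
[... 661 characters left out ...]
.3828645 ,  0.04388402,  1.59788736, -0.0179129 ,
        1.16125395, -0.04991383]), 'joint_velocities': array([-3.64528044e-06,  5.93230418e-04,  5.26697898e-04, -7.98997886e-04,
       -1.83911779e-04,  5.78968475e-04,  3.80085451e-05]), 'joint_efforts': array([-1.38016426e-04, -4.33454061e+01,  1.02294233e+00, -2.49924552e+01,
        1.04476206e-02,  1.85774668e-03,  1.08083920e-06]), 'tcp_pos': array([ 0.25062246, -0.59973306,  0.23129777]), 'tool_rot': array([-3.08023753e+00, -6.17695685e-01, -5.52531656e-05]), 'ft_force': array([ 0.06184873,  0.81553791, -0.1910962 ]), 'torque': array([ 0.01112549, -0.06130821, -0.06420315]), 'gripper_force': 0.0, 'gripper_width': 0.08521659614198569}
```

View pics/scene0.png

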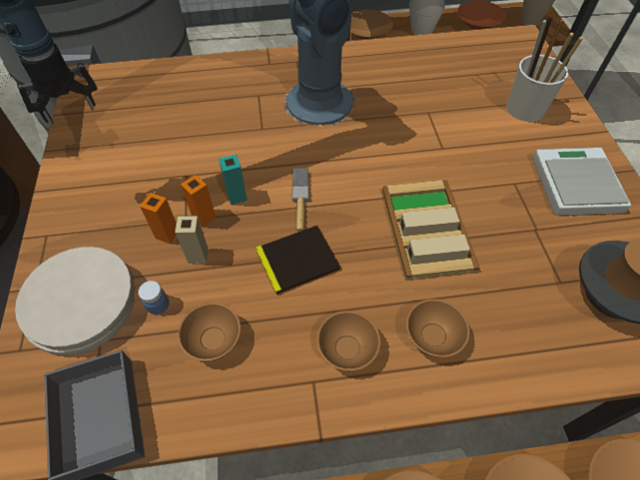

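View pics/top0.png

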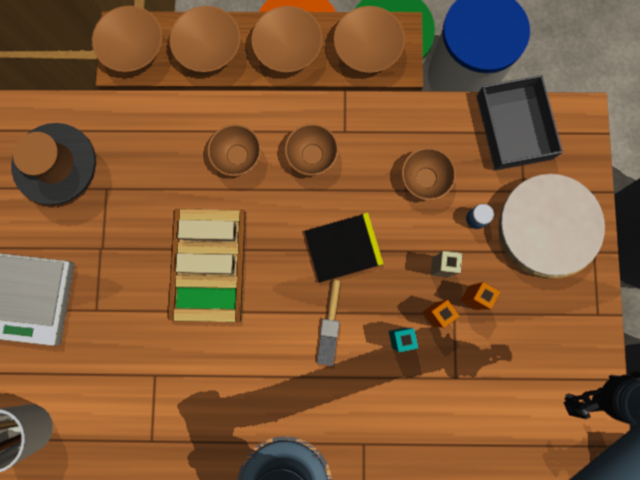

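The cream prop is at (192,238) in the scene view and at (450,263) in the top view, apart from the orange and turquoise ones. The board has its yellow edge facing the prop (top view about (372,240)), and the green lane is at (206,298). Next I'll measure the shapes.

```bash
cat > meas.py <<'E'
from h import *
def hsv(p): return cv2.cvtColor(p['pixels'],cv2.COLOR_RGB2HSV)
def blob(m,near):
    n,l,s,c=cv2.connectedComponentsWithStats(m.astype(np.uint8)); 
    k=[i for i in range(1,n) if s[i,4]>60]; i=min(k,key=lambda i:np.hypot(*(c[i]-near))); return l==i
def rect(p,m,z,st=None):
    c,_=cv2.findContours(m.astype(np.uint8),cv2.RETR_EXTERNAL,cv2.CHAIN_APPROX_NONE)
    c=max(c,key=cv2.contourArea)[:,0]
    w=np.array([onz(p,u,z,st)[:2] for u in c],np.float32)
    (x,y),(a,b),t=cv2.minAreaRect(w*1000); return round(x/1e3,4),round(y/1e3,4),round(a,1),round(b,1),round(t,2)
E
python3 - <<'E'
from meas import *
for n,nb,ny,ng,npr in(('top',(340,250),(373,240),(206,298),(450,263)),('scene',(300,260),(268,268),(420,202),(190,228))):
    p=arm.capture(n); H=hsv(p); h,s,v=H[...,0],H[...,1],H[...,2]
    y=blob((h>22)&(h<35)&(s>180)&(v>120),ny); k=blob(v<50,nb); g=blob((h>45)&(h<80)&(s>150),ng)
    print(n,'board',rect(p,y|k,.016),'yellow',rect(p,y,.016),'black',rect(p,k,.016),'green',rect(p,g,.010))
    for m in arm.trace(p,'prop')[:6]:
        b=np.array(m['bbox']); print(round(m['score'],2),b)
    for m in arm.trace(p,'tray')[:1]: print('tray',rect(p,m['pixels'],.022))
    u=npr; im=p['pixels'][int(u[1])-40:int(u[1])+45,int(u[0])-45:int(u[0])+45]
    save({'pixels':cv2.resize(im,None,fx=6,fy=6,interpolation=cv2.INTER_NEAREST)},n+'_crop.png')
E
```

```text
top board (0.5505, -0.1346, 131.8, 161.8, 16.76) yellow (0.5718, -0.2056, 131.8, 13.4, 16.44) black (0.5481, -0.1269, 127.8, 146.0, 16.26) green (0.4262, 0.1934, 47.5, 141.2, 0.53)
0.98 [430.4 252.2 462.9 277.4]
0.96 [459.9 282.1 498.6 306.8]
0.95 [421.7 300.6 459.1 328.3]
0.78 [388.3 327.1 418.9 352.9]
tray (0.7892, 0.1357, 128.1, 123.6, 1.59)
scene board (0.5562, -0.1331, 137.5, 161.2, 16.38) yellow (0.5735, -0.2042, 130.5, 15.1, 16.23) black (0.5576, -0.1309, 133.8, 157.7, 16.71) green (0.4251, 0.1952, 136.6, 36.7, 89.41)
0.94 [223.8 152.6 249.1 203. ]
0.81 [142.4 193.8 175.3 244.1]
0.73 [176.2 214.9 209.2 262.6]
0.73 [180.  176.9 215.3 225.1]
tray (0.5166, 0.1889, 177.6, 280.6, 89.52)
```

View pics/top_crop.png

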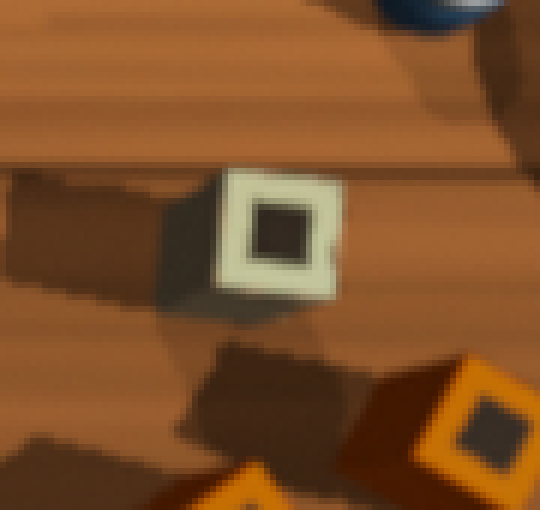

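```bash
cat >> meas.py <<'E'
def down(yawdeg): return (R.from_euler('z',yawdeg,degrees=True)*R.from_euler('x',180,degrees=True)).as_rotvec()
E
python3 - <<'E'
from meas import *
p=arm.capture('top')
c=np.array([onz(p,np.array(u)/6+[405,223],.13) for u in[(230,170),(345,180),(337,300),(218,290)]]); print(c.round(4),c.mean(0))
for pos in[(.50,-.367,.3),(.58,-.23,.3),(.43,.19,.3)]:
    for yw in(-95,85,-73.5,106.5,-90,90):
        q=arm.inverse_kinematics(pos,down(yw)); print(pos,yw,None if q is None else np.round(q,2))
E
```

```text
[[ 0.5282 -0.3514  0.13  ]
 [ 0.5249 -0.3932  0.13  ]
 [ 0.481  -0.3891  0.13  ]
 [ 0.4843 -0.3461  0.13  ]] [ 0.50458849 -0.36991419  0.13      ]
(0.5, -0.367, 0.3) -95 [ 0.43  0.28  0.17  1.6  -0.05  1.27 -2.62]
(0.5, -0.367, 0.3) 85 [ 0.79  0.29 -0.27  1.58  0.08  1.28  0.42]
(0.5, -0.367, 0.3) -73.5 [ 0.47  0.28  0.11  1.6  -0.03  1.27 -2.26]
(0.5, -0.367, 0.3) 106.5 [ 0.83  0.3  -0.33  1.58  0.1   1.28  0.78]
(0.5, -0.367, 0.3) -90 [ 0.44  0.28  0.15  1.6  -0.04  1.27 -2.54]
(0.5, -0.367, 0.3) 90 [ 0.8   0.29 -0.28  1.58  0.08  1.28  0.5 ]
(0.58, -0.23, 0.3) -95 [-0.61  0.65  1.38  1.62 -0.65  1.41 -2.39]
(0.58, -0.23, 0.3) 85 [ 0.6   0.31 -0.35  1.57  0.11  1.28  0.14]
(0.58, -0.23, 0.3) -73.5 [ 0.33  0.29 -0.02  1.58  0.01  1.27 -2.55]
(0.58, -0.23, 0.3) 106.5 [ 0.65  0.32 -0.42  1.57  0.13  1.29  0.5 ]
(0.58, -0.23, 0.3) -90 [ 0.3   0.28  0.01  1.58 -0.    1.27 -2.83]
(0.58, -0.23, 0.3) 90 [ 0.61  0.31 -0.37  1.57  0.11  1.29  0.22]
(0.43, 0.19, 0.3) -95 [-1.43 -0.09  0.89  1.96  0.08  1.24  2.49]
(0.43, 0.19, 0.3) 85 [ 0.69  0.05 -1.2   1.89  0.05  1.24 -0.61]
(0.43, 0.19, 0.3) -73.5 [-1.78 -0.21  1.18  1.97  0.2   1.26  2.75]
(0.43, 0.19, 0.3) 106.5 [ 0.69  0.05 -1.2   1.89  0.05  1.24 -0.24]
(0.43, 0.19, 0.3) -90 [-1.43 -0.09  0.89  1.96  0.08  1.24  2.58]
(0.43, 0.19, 0.3) 90 [ 0.69  0.05 -1.2   1.89  0.05  1.24 -0.53]
```

```bash
python3 - <<'E'
from meas import *
t0=arm.state()['t']
arm.goto((.5046,-.37,.30),down(85)); st=arm.state(); p=arm.capture('wrist'); save(p,'w1.png')
print(st['t'],st['tcp_pos'],p['fx'],p['mount'])
print('pred',proj(p,(.5046,-.37,.13),st),[proj(p,x,st).round() for x in[(.5282,-.3514,.13),(.5249,-.3932,.13),(.481,-.389,.13),(.484,-.346,.13)]])
for m in arm.trace(p,'prop')[:3]: print(m['score'],m['bbox'])
E
```

```text
2.6667 [ 0.50254438 -0.37250615  0.29936513] 430.59195468698744 [[-5.14328910e-04 -9.61085149e-01 -2.76251827e-01  7.03010390e-02]
 [ 9.99999844e-01 -4.34158767e-04 -3.51365230e-04  1.19684311e-03]
 [ 2.17754752e-04 -2.76251964e-01  9.61085222e-01 -1.40344311e-01]
 [ 0.00000000e+00  0.00000000e+00  0.00000000e+00  1.00000000e+00]]
pred [317.6378916  212.90853664] [array([348., 185.]), array([347., 241.]), array([289., 240.]), array([286., 183.])]
0.88 [130.8, 147.7, 240.1, 237.9]
0.82 [32.4, 47.6, 169.3, 129.8]
0.69 [292.9, 156.7, 352.1, 234.8]
```

View pics/w1.png

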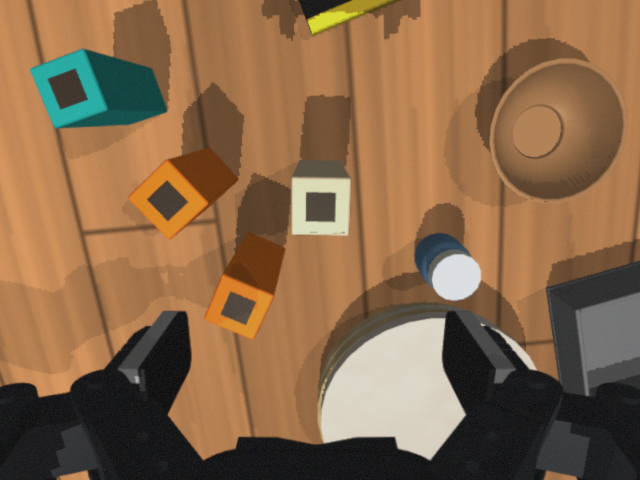

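```bash
python3 - <<'E'
from meas import *
st=arm.state(); p=arm.capture('wrist'); H=hsv(p); h,s,v=[H[...,i].astype(int) for i in range(3)]
m=blob((v>160)&(s<80)&(h>15)&(h<45),(320,190)); r=rect(p,m,.13,st); print(r,st['tcp_pos'])
x,y=r[0],r[1]; a=(r[4]+45)%90-45
yw=90+a; print(yw)
assert abs(x-.5046)<.008 and abs(y+.37)<.008
x=(x+.5046)/2; y=(y-.37)/2
arm.move_straight((x,y,.16),down(yw),speed=.25)
print(arm.move_straight((x,y,.078),speed=.12,f_stop=8))
w=arm.grip(0.0); st=arm.state(); print(st['gripper_width'],st['gripper_force'],st['tcp_pos'],st['ft_force'],st['t'])
E
```

```text
(0.5069, -0.3655, 42.5, 42.9, 83.58) [ 0.50248695 -0.37264206  0.29929394]
83.57999999999998
False
0.04322424191014074 61.968852281570435 [ 0.50612423 -0.36821157  0.07894999] [-1.64362983 -0.54505437  4.34998557] 4.8167
```

```bash
python3 - <<'E'
from meas import *
s0=arm.state()['tcp_pos']
arm.move_straight((s0[0],s0[1],s0[2]+.05),speed=.15)
arm.move_straight((.588,-.262,s0[2]+.05),down(106.5),speed=.15); arm.hold(.2)
st=arm.state(); p=arm.capture('wrist'); save(p,'w2.png'); q=arm.capture('scene'); save(q,'s2.png')
H=hsv(p); h,s,v=[H[...,i].astype(int) for i in range(3)]
y=blob((h>22)&(h<35)&(s>180)&(v>120),(320,150)); print('yellow',rect(p,y,.016,st)); k=blob(v<50,(320,60)); print(rect(p,k,.016,st), st['tcp_pos'],st['ft_force'],st['t'])
E
```

```text
yellow (0.5729, -0.2028, 128.7, 12.4, 16.35)
(0.5623, -0.1663, 127.2, 62.4, 16.34) [ 0.58699552 -0.26386458  0.12886906] [-0.24246416  0.18860983 -5.42568552] 6.55
```

View pics/w2.png

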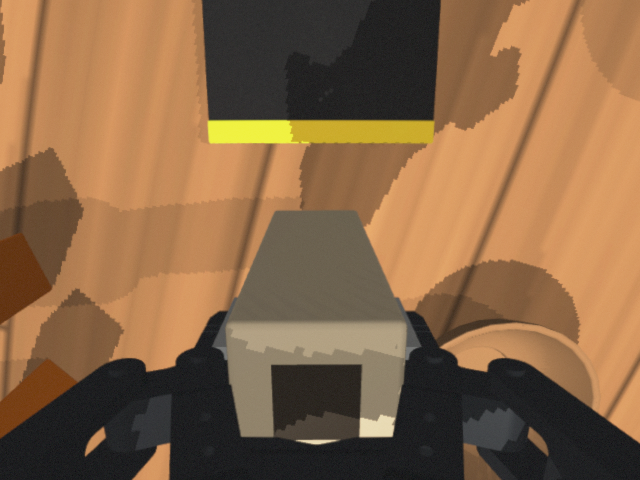

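```bash
python3 - <<'E'
from meas import *
st=arm.state(); p=arm.capture('wrist')
yd=np.array([-np.sin(np.radians(16.4)),np.cos(np.radians(16.4))]); xd=np.array([yd[1],-yd[0]])
f=onz(p,(316,211),.05,st)[:2]; tp=onz(p,(316,321),.18,st)[:2]; e=onz(p,(321,142.5),.016,st)[:2]
print('foot front',f,'top front',tp,'edge',e,'gap',(e-f)@yd,'top gap',(e-tp)@yd,'lat',(f-e)@xd,(tp-e)@xd)
dy=(e-f)@yd-.004; dx=-(f-e)@xd
s=st['tcp_pos']; g=s[:2]+yd*dy+xd*dx; print(g,'expected .5806,-.2362')
assert np.hypot(g[0]-.5806,g[1]+.2362)<.012
arm.move_straight((*g,s[2]),speed=.1)
print(arm.move_straight((*g,.092),speed=.12), arm.move_straight((*g,.0765),speed=.03,f_stop=4)); st=arm.state(); print(st['tcp_pos'],st['ft_force'])
arm.grip(.06); arm.hold(.2); st=arm.state(); print(st['tcp_pos'],st['ft_force'],st['t'])
p=arm.capture('scene'); save(p,'s3.png'); p=arm.capture('wrist'); save(p,'w3.png')
E
```

```text
foot front [ 0.58182733 -0.24060349] top front [ 0.58132803 -0.23853045] edge [ 0.57526043 -0.20811554] gap 0.033020256559533674 top gap 0.030890582313376394 lat -0.0028729845381307998 -0.0027666636603242076
[ 0.58199746 -0.23439425] expected .5806,-.2362
False True
[ 0.58209907 -0.23461757  0.07882261] [-0.74724037  0.49544596  5.83780663]
[ 0.57922467 -0.23369348  0.07575641] [-0.70639279  0.52889101 -0.16220015] 8.5667
```

View pics/w3.png

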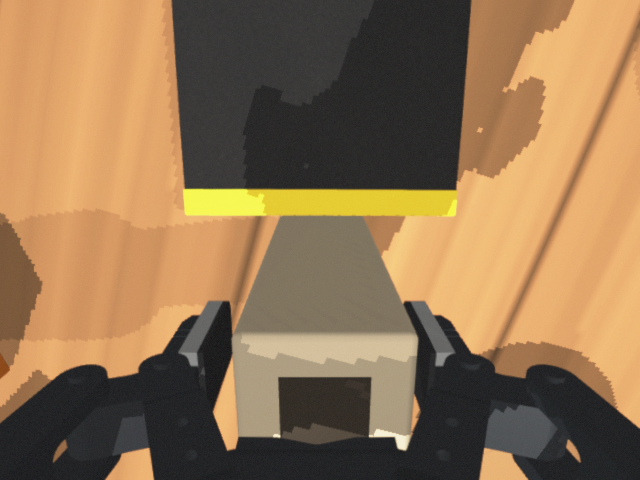

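The prop stands square, just in front of the yellow edge (its foot is at row about 216), with daylight on both sides between it and the fingers. Now I'll tip it.

```bash
python3 - <<'E'
from meas import *
yd=np.array([-np.sin(np.radians(16.4)),np.cos(np.radians(16.4))])
g=np.array([.5815,-.2344]); s=arm.state()['tcp_pos']
arm.move_straight((s[0],s[1],.17),speed=.15)
a=g-yd*.055
arm.move_straight((*a,.17),speed=.2); arm.grip(0.0)
arm.move_straight((*a,.105),speed=.15)
for d in (.025,.012,0.0,.008,.015,.022):   # TCP rel. g
    b=g+yd*(d if d in(.008,.015,.022) else -d)
    arm.move_straight((*b,.105),speed=.06); st=arm.state(); print(d,st['tcp_pos'].round(4),st['ft_force'].round(2),round(st['t'],2))
arm.hold(.4)
p=arm.capture('scene'); save(p,'s4.png'); im=p['pixels'][170:330,180:400]; save({'pixels':cv2.resize(im,None,fx=3,fy=3)},'s4c.png')
E
```

```text
0.025 [ 0.5887 -0.2584  0.1052] [ 0.77 -0.34 -0.4 ] 11.71
0.012 [ 0.5845 -0.2446  0.1047] [ 0.13 -0.25  0.5 ] 12.07
0.0 [ 0.5813 -0.2331  0.1048] [-0.18 -0.94  0.5 ] 12.43
0.008 [ 0.5791 -0.2257  0.1049] [-0.49  0.13  0.25] 12.71
0.015 [ 0.5772 -0.2192  0.105 ] [-0.88  0.14  0.57] 12.97
0.022 [ 0.5753 -0.2125  0.105 ] [ 0.26 -0.46 -0.2 ] 13.24
```

View pics/s4c.png

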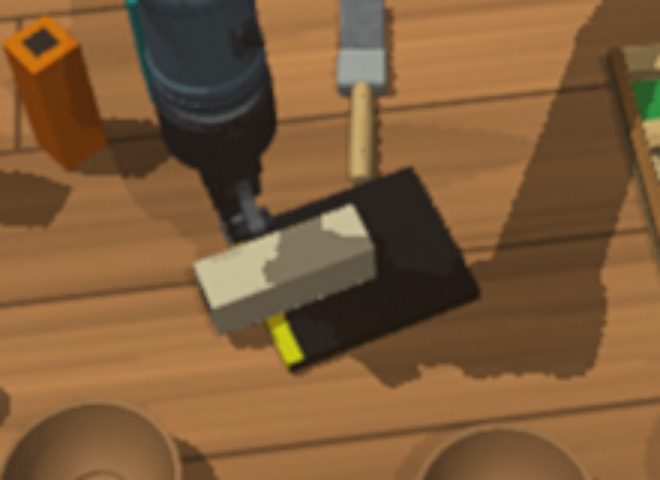

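The prop lies on the board along the fall direction, its foot end jutting past the yellow strip (crop (200–370, 205–330)) and clear of the fingers.

```bash
python3 - <<'E'
from meas import *
s=arm.state()['tcp_pos']
arm.move_straight((.565,-.176,.27),speed=.3); arm.grip(.085); arm.hold(.2)
st=arm.state(); p=arm.capture('wrist'); save(p,'w5.png')
for m in arm.trace(p,'prop')[:3]:
    c,_=cv2.findContours(m['pixels'].astype(np.uint8),0,1); print(m['score'],m['bbox'],rect(p,m['pixels'],.06,st))
for m in arm.landmark_of(p,'prop_mid')[:2]: print(m['score'],onz(p,m['centre'],.038,st))
print(st['tcp_pos'],st['t'])
E
```

```text
0.82 [1.7, 191.6, 96.0, 285.2] (0.3386, -0.2638, 122.5, 61.5, 43.21)
0.62 [292.1, 131.9, 346.7, 291.2] (0.5676, -0.1819, 44.4, 131.0, 15.89)
0.62 [5.3, 284.0, 142.3, 395.9] (0.3892, -0.3637, 155.9, 61.5, 53.06)
0.97 [ 0.38457277 -0.36676394  0.038     ]
0.86 [ 0.32469963 -0.27650505  0.038     ]
[ 0.5650149  -0.17601617  0.27006803] 15.3917
```

View pics/w5.png

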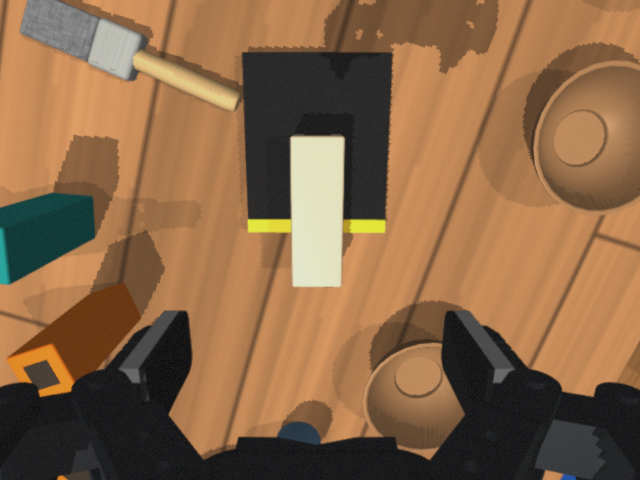

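The wrist view shows the prop at (291–345, 135–287), square on the board with about 45 mm jutting out. Before picking it up, I'll look at the lane from close by.

```bash
python3 - <<'E'
from meas import *
arm.goto((.43,.19,.27),down(90)); arm.hold(.3)
st=arm.state(); p=arm.capture('wrist'); save(p,'w6.png')
H=hsv(p); h,s,v=[H[...,i].astype(int) for i in range(3)]
g=blob((h>45)&(h<80)&(s>120),(320,210)); print('green',rect(p,g,.010,st))
for m in arm.trace(p,'lane')[:2]: print(m['score'],m['bbox'],rect(p,m['pixels'],.010,st))
for m in arm.trace(p,'tray')[:1]: print(m['score'],m['bbox'],rect(p,m['pixels'],.022,st))
for m in arm.trace(p,'spare_a')[:2]: print(m['score'],m['bbox'],rect(p,m['pixels'],.052,st))
print(st['tcp_pos'],st['t'])
E
```

```text
green (0.4281, 0.1944, 142.6, 48.8, 89.39)
0.58 [284.3, 111.1, 343.5, 262.9] (0.4286, 0.1945, 142.6, 50.2, 89.58)
0.57 [249.7, 96.9, 556.7, 278.1] (0.5064, 0.1946, 169.0, 266.4, 89.56)
0.77 [367.9, 119.9, 437.9, 270.6] (0.5037, 0.1947, 130.0, 49.4, 88.91)
0.57 [450.3, 118.3, 534.3, 271.9] (0.5792, 0.1946, 129.7, 57.6, 89.44)
[0.43046288 0.18938444 0.26992942] 17.2917
```

View pics/w6.png

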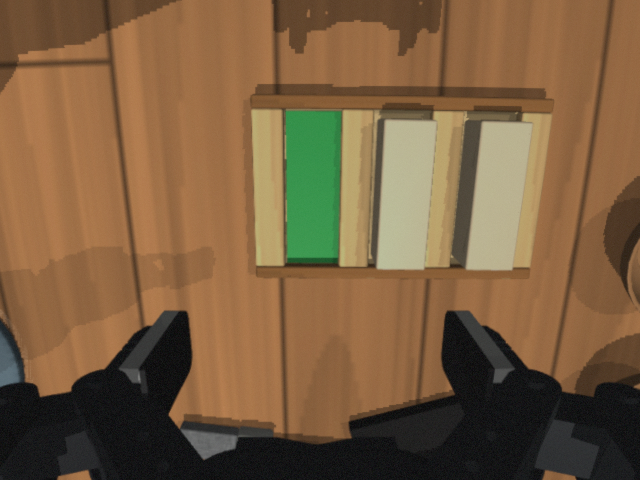

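```bash
python3 - <<'E'
from meas import *
P=(.5676,-.1819)
arm.goto((*P,.16),down(105.9)); arm.hold(.2)
print(arm.move_straight((*P,.035),speed=.12,f_stop=8))
arm.grip(0.0); st=arm.state(); print(st['gripper_width'],st['gripper_force'],st['tcp_pos'],st['ft_force'],st['t'])
z0=st['tcp_pos'][2]
arm.move_straight((st['tcp_pos'][0],st['tcp_pos'][1],.17),speed=.12)
arm.move_straight((.428,.1944,.17),down(89.5),speed=.2); arm.hold(.3)
st=arm.state(); p=arm.capture('wrist'); save(p,'w7.png'); print(st['gripper_width'],st['tcp_pos'],st['ft_force'],st['t'],z0)
E
```

```text
False
0.04293025710584637 64.51465845108032 [ 0.56804953 -0.18219094  0.03579303] [-1.42504973  0.20774199  4.85826231] 20.8667
0.04307948371550097 [0.42815773 0.19409051 0.16997331] [ 0.18358634  0.52434314 -5.24458265] 24.6 0.03579303239835313
```

View pics/w7.png

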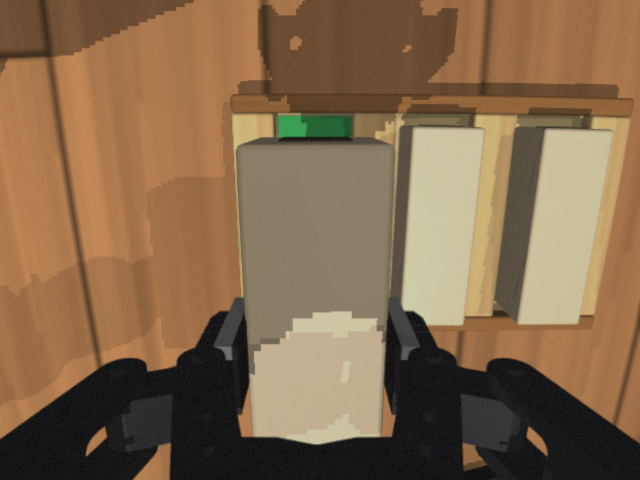

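The held prop is level and lines up with the green lining (prop columns 238–392, lining 278–352, both centred near 315). Next I'll check it lengthways and lower it.

```bash
python3 - <<'E'
from meas import *
st=arm.state(); p=arm.capture('wrist')
e=[onz(p,u,.194,st) for u in((240,149),(391,149))]; print(np.round(e,4),np.mean(e,0)[:2]-st['tcp_pos'][:2])
dy=np.clip(.065-(np.mean(e,0)[1]-st['tcp_pos'][1]),-.006,.006); y=.1944+dy/2; print('y',y)
arm.move_straight((.428,y,.075),speed=.1); arm.hold(.2)
arm.move_straight((.428,y,.045),speed=.05)
r=arm.move_straight((.428,y,.0285),speed=.02,f_stop=4); st=arm.state(); print(r,st['tcp_pos'],st['ft_force'],st['t'])
if st['tcp_pos'][2]<.033:
    arm.grip(.052); arm.hold(.2)
    st=arm.state(); print(st['gripper_width'],st['gripper_force'],st['tcp_pos'],st['ft_force'])
    arm.move_straight((st['tcp_pos'][0],st['tcp_pos'][1],.27),speed=.12); arm.hold(.3)
    st=arm.state(); p=arm.capture('wrist'); save(p,'w8.png')
    for m in arm.trace(p,'prop')[:4]: print(m['score'],m['bbox'],rect(p,m['pixels'],.054,st))
    print(st['t'])
E
```

```text
[[0.4096 0.2566 0.194 ]
 [0.4497 0.2562 0.194 ]] [0.00155219 0.06224842]
y 0.19577578836941384
True [0.42776067 0.19562906 0.02972376] [ 0.29222913 -0.50877508  6.45540965] 27.4667
0.05209039196915884 0.0 [0.42522346 0.19410781 0.02793642] [-0.0633957  -0.57119718 -0.48236104]
0.74 [294.1, 120.3, 347.3, 277.2] (0.4286, 0.1952, 129.6, 44.0, 89.73)
30.3917
```

```bash
python3 -c "
from cell import arm
print(arm.sign_off())"
```

```text
the job is handed in; nothing more can be done
None
```

The prop was stood and released at the yellow edge, tipped over it onto the board, and laid in the green lane; I handed the job in at about 30 s, with the last wrist-camera measurement putting it within about 1 mm of the lane's middle and 0.3° of its line (`sign_off` returned no verdict).

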